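Nudge a workpiece up to the hidden stop of a jig

TASK

Pick up the comb-shaped wooden offcut as a tapping block and use it to nudge the pine block along the jig, in small slow pushes and never touching the pine block with the gripper, under the green hood until you feel it bear on the sprung stop hidden inside: press on until your push has risen about 6 N above what it took to slide the block, hold that for half a second, and never put more than 15 N on the stop. Then back off, leaving the pine block resting against the stop, and stand the tapping block upright on the bench top, off the jig and at least a hand's width (20 cm between centres) away from the pine block. Leave the ring, the spanner and the pencil where they are.

Things in the scene. Friction and masses are not known exactly. Their poses are not given: they have to be found in the camera images.
- jig_bed: Fixed jig: plywood plate 124 x 270 x 8 mm on the bench, y = -140 to +130 mm, with two aluminium rails. Origin at bench level (z = 0), midway between the rails. The pine block slides along its +y, on the plate's top (z = 8 mm), between the rails (inner faces x = +-34 mm, outer +-48 mm, tops z = 18 mm, y = -130 to +125 mm).
- stop_box: Fixed green hood over the +y end of the jig, turned like the jig: 100 mm wide, 94 mm deep, top at z = 64 mm. Origin at bench level in the middle of its open mouth; +y points into it. Mouth 86 mm wide, roof underside z = 58 mm; nothing in it but the stop touches the guided pine block.
- stop_mouth (a point): Middle of the hood's mouth on the plate's top; +y points in. The hidden stop plate's face is 20 to 55 mm behind it, set anew each time and not measured. The plate gives 1 mm per 2 N (no preload; damped, 0.15 N per mm/s) and is solid after 12 mm. Released, it springs back slowly, and friction (1 to 3 N) keeps the pine block resting on it. Over 15 N spoils its setting.
- workpiece: Plain pine block, 64 (x) x 90 (y) x 42 (z) mm, 0.2 to 0.33 kg, loose on the jig plate between the rails (2 mm play each side). Origin at the centre of its underside; +y points to the hood. Its front face (y = +45 mm) starts 10 to 50 mm short of the mouth. Push it on its rear face (y = -45 mm), which stays 35 mm or more outside the hood.
- tapping_block: Tapping block: comb-shaped pine offcut, 50 (x) x 100 (y) x 45 (z) mm, 0.1 kg, on the bench. Origin at the centre of its underside. Base solid to z = 22 mm; above, five teeth 10 mm thick at y = 0, +-20, +-40 mm. Grip across x (50 mm) at the middle, fingertips 16 mm above its underside; push with an end of the base (y = +-50 mm). Held 3 mm over the jig plate, the fingertips clear the rails.
- spacer: Bright steel spacer ring lying on the bench, 66 mm across, 10 mm thick, origin at the centre of its underside. Leave alone.
- spanner: Small steel open-ended spanner lying on the bench, 32 x 165 x 8 mm, long along its y, origin at the centre of its underside. Leave alone.
- pencil: Red carpenter's pencil lying on the bench, 17 x 171 x 8 mm, long along its y, origin at the centre of its underside. Leave alone.
There are look-alikes about, which are no part of the job. What is shaped like the tapping_block but turquoise or yellow is not meant.

How it is judged (in metres and radians):
On the way, in this order (a step that is already met when the one before it is completed fails the run):
1. the tapping block is picked up (height (world z) of tapping_block above 0.02 m), for 0.1 s.
2. the tapping block presses the pine block against the hidden stop with more than 3 N (contact force between workpiece and stop_box above 3 N and contact force between tapping_block and workpiece above 3 N), for 0.3 s.
At the end, for the whole second after the job is handed in: The pine block lies flat on the jig plate (underside below 11 mm), at rest, still bearing on the hidden stop (more than 0.25 N); the tapping block stands upright on the bench top (underside below 5 mm, tilt under 0.1 rad), at rest, over 160 mm from the pine block between centres (contact force between workpiece and stop_box above 0.25 N and linear speed of each of workpiece, tapping_block below 0.01 m/s and height (world z) of workpiece below 0.011 m and height (world z) of tapping_block below 0.005 m and angle between tapping_block's own z axis and vertical below 0.1 rad and horizontal distance between tapping_block and workpiece above 0.16 m); the robot touches nothing.
It fails at once if more than 15 N on the hidden stop (contact force between workpiece and stop_box above 15 N).
It fails at once if the gripper or arm touches the pine block (contact force between any of the fingers, the arm and workpiece above 0.5 N).
It fails at once if the pine block is knocked along faster than 0.15 m/s (linear speed of workpiece above 0.15 m/s).
It fails at once if the ring, the spanner or the pencil is moved by more than 15 mm (distance of any of spacer, spanner, pencil from where it was at the start of the episode above 0.015 m).
It also fails if it takes over 64 s, if anything falls off the work surface, if the arm or the gripper's body presses on something with over 40 N, if the wrist force passes 120 N, or if a joint passes its speed limit or range.

ROBOT

A 6-joint arm with a two-finger parallel gripper is mounted at the origin on a cart in front of the work surface, level with it; the furniture and walls round the work are solid. World frame = base frame: x ahead of the robot, y to its left, z up, the work surface at z = 0. Lengths are in m, angles in degrees, forces in N, time in s.
With the tool pointing down it reaches from about 0.375 to 0.9 m from the base axis. Payload 3.1 kg.
Tool frame: the origin (TCP) lies midway between the tips of the shut fingers; the grasp point (between the pads) lies bot.grip_point_offset behind it (bot.grip_point_offset is the distance from the TCP to the grasp point, in m); z points along the fingers, y is the line along which they close (so a half turn about z gives the same grasp; the last joint's range is limited). The gripper opens to 87 mm and grips with 3 to 60 N. Pads are 19 mm wide; open, the fingers measure 117 mm over their backs; the gripper's body (75 mm by 190 mm) begins 51 mm behind the grasp point.
Start: joints at [57.153, 30.224, 82.088, -0, 67.689, -10.227], TCP at [0.24, 0.577, 0.223] pointing down, gripper open.
Joint ranges: [-176.69, 176.69], [-43.24, 126.21], [12.49, 139.97], [-82, 262], [0, 151.66], [-163.58, 163.58]. Speed limits (degrees/s): [159.86, 159.86, 180, 180, 180, 180].

INTERFACE

Orientations are given as [roll, pitch, yaw] about the fixed x, y, z axes, in that order (R = Rz(yaw) Ry(pitch) Rx(roll)).
In Python, from workcell import bot gives the robot as it stands. The module is installed in compiled form; this text tells all that it offers.
- The arm moves only by the tool drive_tool, never from a script. Its argument "rows" is a list of rows, each an object of numbers: "fingers": the finger opening in m, from 0 to 0.087; "tx", "ty", "tz": the shift along the tool's x, y, z in m; "ax", "ay", "az": the turn, a rotation vector about the tool's x, y, z in degrees. In form: [{"fingers": .., "tx": .., "ty": .., "tz": .., "ax": .., "ay": .., "az": ..}, ...]. A call has 1 to 5 rows; each row is the pose to reach, as a shift and turn from the pose commanded when the call began, along the tool's axes at that moment; what a row does not reach only later rows make up. A row lasts 1/12 s, in which the tool goes at most 41.7 mm and 7.16 degrees, less where a joint would pass 70% of its speed; a pose out of reach is approached as far as the arm can. A call with a gripper value outside its range is refused whole. The fingers move at their own pace and stop on an object; "grip_force" is the grip in N (left out, the last holds). Time passes only in rows, so rows that repeat a pose let the fingers close. It gives the time, the measured TCP pose, the force, the opening and the grip force at its end, in the units of the state.
- bot.get_obs(): the state, without advancing time (a new reading comes with each control period).
- bot.grab_frame(name): name is "scene" or "top"; returns the picture (400x640x3 uint8, blue, green, red); there is no depth.
- bot.get_calibration(name): a dict with "fx", "fy", "cx", "cy" (pixels), "origin" and "orientation" of the camera in the world. Camera axes: x right, y up, looking along -z (the intrinsics and any distortion apply to the point x, -y, -z); pixel columns grow to the right and rows downward; lengths in m; the calibration is good to about 2 mm. A picture is of the moment at which its call begins. get_calibration takes no time and is no camera call.
- bot.sign_off(): hands the job in; it is judged then, once.
The state is a dict: "time_s": time; "joint_positions": joint angles; "joint_vel": joint speeds; "effort": joint torques, N m; "tool_pos": TCP position; "orientation": TCP orientation; "force": force on the tool from outside, world axes, zero at the start; "torque": the same for the moment, N m; "opening": opening from 0.0 (shut) to 1.0 (fully open); "grasp_force": force on a finger pad.
Only numpy, scipy, OpenCV 4.12 (cv2) and the standard library are available. Lean on these libraries where they do the work, as an engineer would, in place of code of your own. Each camera call takes 0.05 s, during which the arm holds its last target. There are 200 camera calls.

## Working session

There is one attempt and no reset: what is moved stays moved. The work goes in short steps, Python scripts to look and compute and a tool call to move; the robot and the scene stay as the last step left them, time stands still between calls to the robot, and variables do not carry over. Pictures are saved under pics/ and viewed, at most 10 in all, crops included, and the job is handed in when it is done.

Besides the shell and the picture viewer there is one more tool, called after "Call:" as a command line: name --argument value ..., lists and objects as JSON in quotes. drive_tool: Moves the arm, as the interface text tells. Its arguments: {"type":"object","properties":{"rows":{"type":"array","items":{"type":"object","properties":{"fingers":{"type":"number"},"tx":{"type":"number"},"ty":{"type":"number"},"tz":{"type":"number"},"ax":{"type":"number"},"ay":{"type":"number"},"az":{"type":"number"}}}},"grip_force":{"type":"number"}},"required":["rows"]}

```bash
mkdir -p pics; cat > h.py <<'E'
import numpy as np, cv2
from scipy.spatial.transform import Rotation as R
from workcell import bot
def ray(name,u,v,z):
    c=bot.get_calibration(name)
    k=np.array([[c['fx'],0,c['cx']],[0,c['fy'],c['cy']],[0,0,1.]])
    d=c.get('distortion'); 
    p=cv2.undistortPoints(np.array([[[u,v]]],float),k,None if d is None else np.array(d,float))[0,0]
    M=R.from_euler('xyz',c['orientation'],degrees=True).as_matrix()
    w=M@np.array([p[0],-p[1],-1]); o=np.array(c['origin'])
    return o+w*(z-o[2])/w[2]
E
python3 - <<'E'
from h import *
for n in('scene','top'):
    cv2.imwrite(f'pics/{n}0.png',bot.grab_frame(n)); print(bot.get_calibration(n))
print(bot.get_obs(),bot.grip_point_offset)
E
```

```text
{'fx': 496.71024058850907, 'fy': 496.71024058850907, 'cx': 320.51499910099, 'cy': 200.95792129858893, 'origin': array([-0.37946584,  1.06059002,  0.62569715]), 'orientation': array([  66.41596469,    0.18618813, -139.79791332])}
{'fx': 380.80558556650993, 'fy': 380.80558556650993, 'cx': 315.40209956081446, 'cy': 201.3176798975059, 'origin': array([0.23673535, 0.05733747, 1.0705456 ]), 'orientation': array([ 12.66855191,  -0.10094972, -87.36436833])}
{'time_s': 0.1, 'joint_positions': array([ 5.71523843e+01,  3.02743687e+01,  8.21494906e+01, -6.74957149e-04,
        6.76878191e+01, -1.02286833e+01]), 'joint_vel': array([-0.00962445, -0.01412407, -0.26329853,  0.09164764,  0.09150772,
       -0.01819161]), 'effort': array([-1.34245934e-04, -4.40984845e+01, -1.77151322e+01,  6.35072007e-02,
        5.33855287e-02, -4.24880432e-05]), 'tool_pos': array([0.2400035 , 0.57637112, 0.22165918]), 'orientation': array([-1.79889986e+02, -1.92175467e-02,  1.57381306e+02]), 'force': array([-0.89760901,  0.1250187 ,  0.33092342]), 'torque': array([ 0.02704902,  0.00314496, -0.04160639]), 'grasp_force': 0.0, 'opening': 1.0002476843955421} 0.0187
```

View pics/top0.png

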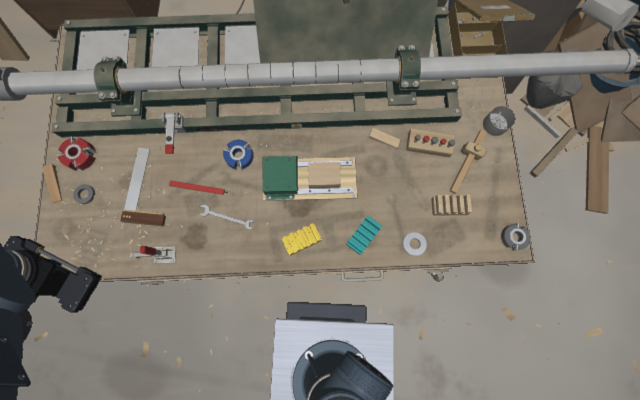

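View pics/scene0.png

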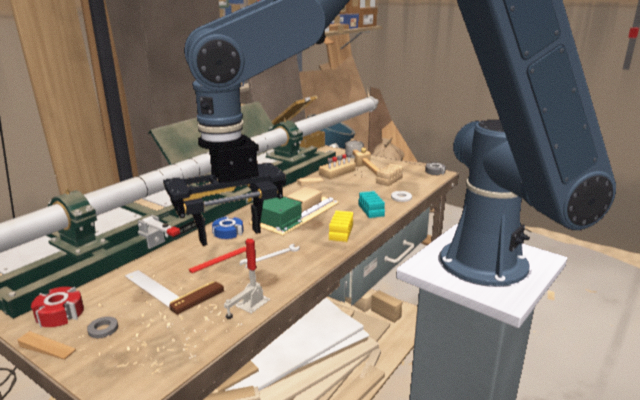

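Top view: the candidates for the tapping block are the wooden comb (452,205), turquoise comb (364,235), yellow comb (301,239) and pegged block (431,142). By its wood colour and comb shape it is the one at (452,205). The jig, with its hood (280,175) and pine block (324,175), is in the middle. The ring is at (415,243), the spanner at (227,216) and the pencil at (198,187).

```bash
python3 - <<'E'
from h import *
im=cv2.imread('pics/top0.png')
a=cv2.resize(im[185:225,425:480],None,fx=8,fy=8,interpolation=cv2.INTER_CUBIC)
b=cv2.resize(im[145:210,255:365],None,fx=7,fy=7,interpolation=cv2.INTER_CUBIC)[:,:770]
o=np.zeros((a.shape[0]-50+b.shape[0]-180,770,3),np.uint8) if 0 else None
a=cv2.resize(a,None,fx=.4,fy=.4)
o=np.zeros((b.shape[0]+a.shape[0],770,3),np.uint8);o[:b.shape[0]]=b;o[b.shape[0]:,:a.shape[1]]=a
cv2.imwrite('pics/c0.png',o)
hsv=cv2.cvtColor(im,cv2.COLOR_BGR2HSV)
for (u,v) in [(452,212),(440,205),(324,175),(350,175),(280,175),(452,225),(400,200)]: print((u,v),hsv[v,u])
for (u,v) in [(452,205),(324,175),(280,175),(415,243)]: print((u,v),ray('top',u,v,.03))
E
```

```text
(452, 212) [17 63 93]
(440, 205) [ 17  61 193]
(324, 175) [ 17  65 180]
(350, 175) [ 20  68 175]
(280, 175) [ 77  94 108]
(452, 225) [ 18  53 134]
(400, 200) [ 17  54 146]
(452, 205) [ 0.47764292 -0.31579624  0.03      ]
(324, 175) [0.54826457 0.04535595 0.03      ]
(280, 175) [0.54244351 0.17037868 0.03      ]
(415, 243) [ 0.36639362 -0.21118632  0.03      ]
```

View pics/c0.png

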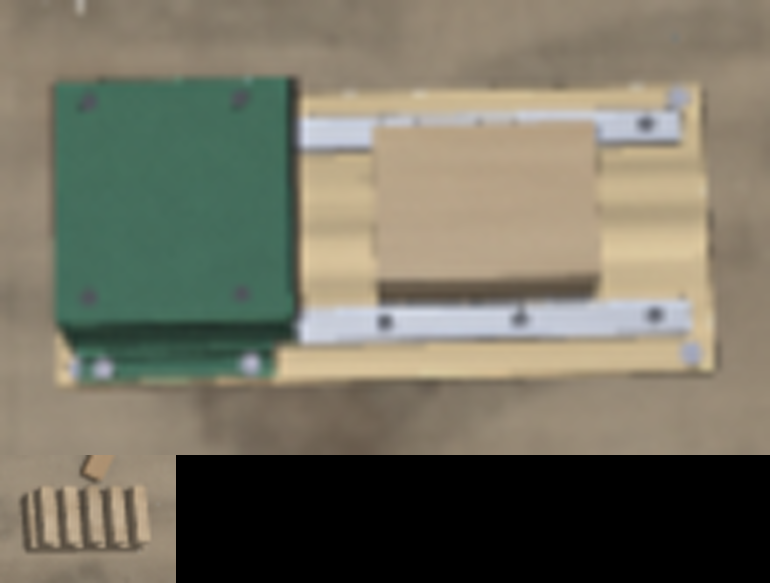

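The crop confirms a five-toothed wooden comb at about (452,205), with a mallet's handle end close to its upper side (455,188). The pine block is on the jig at (324,174) and the hood mouth edge is at column ~297.

```bash
python3 - <<'E'
from h import *
im=cv2.imread('pics/top0.png')
cv2.imwrite('pics/c1.png',cv2.resize(im[180:225,425:485],None,fx=13,fy=13,interpolation=cv2.INTER_CUBIC))
f=lambda x,y,z:ray('top',255+x/7-.43,145+y/7-.43,z)[:2].round(4)
print('hood',[f(*p,.064) for p in [(55,83),(292,78),(295,322),(62,325)]])
print('plate',[f(*p,.008) for p in [(700,85),(713,370),(55,385)]])
print('block',[f(*p,.050) for p in [(373,125),(597,122),(598,275),(378,280)]])
print('rails top',[f(*p,.018) for p in [(300,150),(680,142),(690,300),(300,308),(682,108),(692,330)]])
E
```

```text
hood [array([0.5839, 0.2191]), array([0.5904, 0.1251]), array([0.4905, 0.1182]), array([0.4851, 0.2088])]
plate [array([ 0.6149, -0.0423]), array([ 0.4923, -0.0505]), array([0.4735, 0.2181])]
block [array([0.5769, 0.0924]), array([0.5824, 0.0026]), array([5.188e-01, 2.000e-04]), array([0.5127, 0.0872])]
rails top [array([0.5754, 0.1231]), array([ 0.5861, -0.0337]), array([ 0.5188, -0.0395]), array([0.508 , 0.1193]), array([ 0.601 , -0.0342]), array([ 0.5062, -0.0406])]
```

View pics/c1.png

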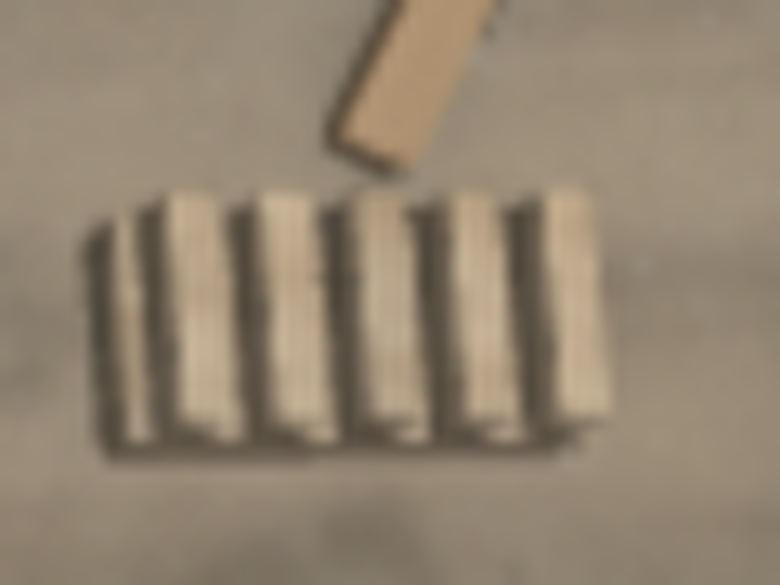

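```bash
python3 - <<'E'
from h import *
f=lambda x,y,z:ray('top',425+x/13-.46,180+y/13-.46,z)[:2].round(4)
print('teeth',[f(*p,.045) for p in [(200,308),(388,308),(575,305)]])
print('tooth ends',[f(*p,.045) for p in [(192,193),(212,420),(568,190),(585,418)]])
print('base low edge',[f(*p,.0) for p in [(110,458),(570,445)]])
print('handle end z.02',[f(*p,.02) for p in [(330,145),(400,175),(500,0)]])
E
```

```text
teeth [array([ 0.4776, -0.2773]), array([ 0.4795, -0.3172]), array([ 0.482 , -0.3569])]
tooth ends [array([ 0.5027, -0.2762]), array([ 0.4535, -0.2792]), array([ 0.5071, -0.3564]), array([ 0.4576, -0.3579])]
base low edge [array([ 0.4534, -0.2713]), array([ 0.461 , -0.3726])]
handle end z.02 [array([ 0.5215, -0.3148]), array([ 0.5154, -0.3299]), array([ 0.5563, -0.3533])]
```

The crop shows the comb's tooth tops from about (440,204) to (469,203), with the mallet handle end at (450,191). The jig sizes check out: hood 94x100, block 90x64, rail gap 67 mm. The jig yaw is about 3.95°. The comb centre is (0.480,-0.317) with yaw about 3.2°. I'll grip 20 mm toward its +y end to keep the finger clear of the mallet handle.

Call:
drive_tool --rows '[{"tx": -0.031, "ty": -0.022, "az": 6.4}, {"tx": -0.062, "ty": -0.043, "az": 12.8}, {"tx": -0.094, "ty": -0.065, "az": 19.2}, {"tx": -0.125, "ty": -0.086, "az": 25.6}, {"tx": -0.156, "ty": -0.108, "az": 32}]'

```text
schema error: expected keys fingers, tx, ty, tz, ax, ay, az
```

Call:
drive_tool --rows '[{"tx": -0.038, "ty": -0.002, "az": 6.4}, {"tx": -0.076, "ty": -0.004, "az": 12.8}, {"tx": -0.113, "ty": -0.006, "az": 19.2}, {"tx": -0.151, "ty": -0.008, "az": 25.6}, {"tx": -0.189, "ty": -0.0095, "az": 32.2}]'

```text
schema error: expected keys fingers, tx, ty, tz, ax, ay, az
```

Call:
drive_tool --rows '[{"fingers": 0.087, "tx": -0.031, "ty": -0.022, "tz": 0, "ax": 0, "ay": 0, "az": 6.4}, {"fingers": 0.087, "tx": -0.062, "ty": -0.043, "tz": 0, "ax": 0, "ay": 0, "az": 12.8}, {"fingers": 0.087, "tx": -0.094, "ty": -0.065, "tz": 0, "ax": 0, "ay": 0, "az": 19.2}, {"fingers": 0.087, "tx": -0.125, "ty": -0.086, "tz": 0, "ax": 0, "ay": 0, "az": 25.6}, {"fingers": 0.087, "tx": -0.156, "ty": -0.108, "tz": 0, "ax": 0, "ay": 0, "az": 32}]'

```text
time_s: 0.52
tool_pos: [0.3432, 0.4157, 0.2222]
orientation: [-180.0, 0.0, 125.1]
force: [0.6, -0.6, 0.8]
opening: 1.001
grasp_force: 0.0
```

Call:
drive_tool --rows '[{"fingers": 0.087, "tx": -0.038, "ty": -0.002, "tz": 0, "ax": 0, "ay": 0, "az": 6.4}, {"fingers": 0.087, "tx": -0.076, "ty": -0.004, "tz": 0, "ax": 0, "ay": 0, "az": 12.8}, {"fingers": 0.087, "tx": -0.113, "ty": -0.006, "tz": 0, "ax": 0, "ay": 0, "az": 19.2}, {"fingers": 0.087, "tx": -0.151, "ty": -0.008, "tz": 0, "ax": 0, "ay": 0, "az": 25.6}, {"fingers": 0.087, "tx": -0.189, "ty": -0.0095, "tz": 0, "ax": 0, "ay": 0, "az": 32.2}]'

```text
time_s: 0.93
tool_pos: [0.4448, 0.2559, 0.2223]
orientation: [-180.0, 0.0, 92.9]
force: [0.1, 0.1, 0.8]
opening: 1.0
grasp_force: 0.0
```

Call:
drive_tool --rows '[{"fingers": 0.087, "tx": -0.038, "ty": 0, "tz": 0, "ax": 0, "ay": 0, "az": 0}, {"fingers": 0.087, "tx": -0.076, "ty": 0, "tz": 0, "ax": 0, "ay": 0, "az": 0}, {"fingers": 0.087, "tx": -0.114, "ty": 0, "tz": 0, "ax": 0, "ay": 0, "az": 0}, {"fingers": 0.087, "tx": -0.152, "ty": 0, "tz": 0, "ax": 0, "ay": 0, "az": 0}, {"fingers": 0.087, "tx": -0.19, "ty": 0, "tz": 0, "ax": 0, "ay": 0, "az": 0}]'

```text
time_s: 1.35
tool_pos: [0.4545, 0.0662, 0.2223]
orientation: [-180.0, -0.0, 93.2]
force: [0.6, 0.6, 1.0]
opening: 0.999
grasp_force: 0.0
```

Call:
drive_tool --rows '[{"fingers": 0.066, "tx": -0.038, "ty": 0, "tz": 0, "ax": 0, "ay": 0, "az": 0}, {"fingers": 0.066, "tx": -0.076, "ty": 0, "tz": 0, "ax": 0, "ay": 0, "az": 0}, {"fingers": 0.066, "tx": -0.114, "ty": 0, "tz": 0, "ax": 0, "ay": 0, "az": 0}, {"fingers": 0.066, "tx": -0.152, "ty": 0, "tz": 0, "ax": 0, "ay": 0, "az": 0}, {"fingers": 0.066, "tx": -0.19, "ty": 0, "tz": 0, "ax": 0, "ay": 0, "az": 0}]'

```text
time_s: 1.77
tool_pos: [0.465, -0.1235, 0.2224]
orientation: [-180.0, -0.0, 93.2]
force: [0.7, 0.0, -0.6]
opening: 0.783
grasp_force: 0.0
```

Call:
drive_tool --rows '[{"fingers": 0.066, "tx": -0.035, "ty": 0.001, "tz": 0.02, "ax": 0, "ay": 0, "az": 0}, {"fingers": 0.066, "tx": -0.07, "ty": 0.002, "tz": 0.04, "ax": 0, "ay": 0, "az": 0}, {"fingers": 0.066, "tx": -0.105, "ty": 0.003, "tz": 0.06, "ax": 0, "ay": 0, "az": 0}, {"fingers": 0.066, "tx": -0.14, "ty": 0.004, "tz": 0.08, "ax": 0, "ay": 0, "az": 0}, {"fingers": 0.066, "tx": -0.174, "ty": 0.004, "tz": 0.1, "ax": 0, "ay": 0, "az": 0}]'

```text
time_s: 2.18
tool_pos: [0.479, -0.2971, 0.1213]
orientation: [-180.0, -0.0, 93.2]
force: [-0.3, 0.1, 0.5]
opening: 0.76
grasp_force: 0.0
```

```bash
python3 - <<'E'
from h import *
im=bot.grab_frame('scene'); cv2.imwrite('pics/s1.png',cv2.resize(im[130:220,300:440],None,fx=5.5,fy=5.5,interpolation=cv2.INTER_CUBIC))
o=bot.get_obs(); print(o['tool_pos'],o['orientation'],o['opening'],o['time_s'])
E
```

```text
[ 0.47917051 -0.30355962  0.11779003] [-179.9581293     0.18329759   92.98975068] 0.7574556775405753 2.2333
```

View pics/s1.png

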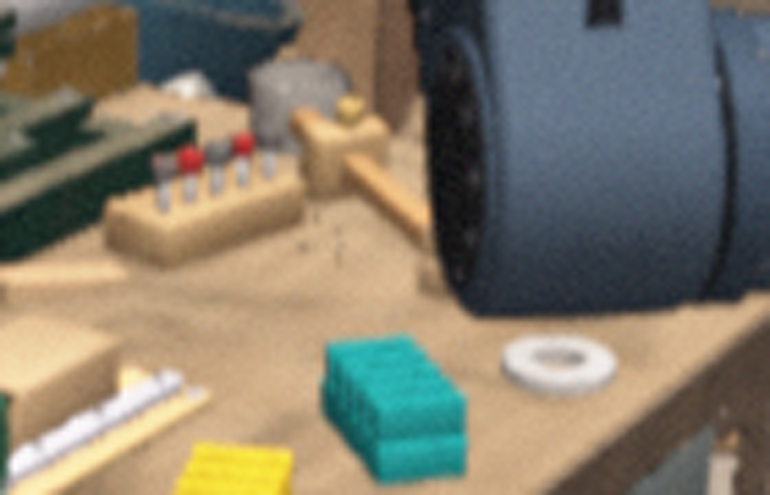

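The scene crop shows the arm hiding the comb. The mallet handle slopes down from its head at about (362,155). Descending.

Call:
drive_tool --rows '[{"fingers": 0.066, "tx": 0, "ty": 0, "tz": 0.025, "ax": 0, "ay": 0, "az": 0}, {"fingers": 0.066, "tx": 0, "ty": 0, "tz": 0.05, "ax": 0, "ay": 0, "az": 0}, {"fingers": 0.066, "tx": 0, "ty": 0, "tz": 0.065, "ax": 0, "ay": 0, "az": 0}, {"fingers": 0.066, "tx": 0, "ty": 0, "tz": 0.065, "ax": 0, "ay": 0, "az": 0}]'

```text
time_s: 2.57
tool_pos: [0.4769, -0.2934, 0.0542]
orientation: [-179.7, -0.3, 93.1]
force: [-0.2, -0.5, -0.0]
opening: 0.764
grasp_force: 0.0
```

Call:
drive_tool --rows '[{"fingers": 0.066, "tx": 0, "ty": 0, "tz": 0.01, "ax": 0, "ay": 0, "az": 0}, {"fingers": 0.066, "tx": 0, "ty": 0, "tz": 0.02, "ax": 0, "ay": 0, "az": 0}, {"fingers": 0.066, "tx": 0, "ty": 0, "tz": 0.03, "ax": 0, "ay": 0, "az": 0}, {"fingers": 0.066, "tx": 0, "ty": 0, "tz": 0.039, "ax": 0, "ay": 0, "az": 0}, {"fingers": 0.066, "tx": 0, "ty": 0, "tz": 0.039, "ax": 0, "ay": 0, "az": 0}]'

```text
time_s: 2.98
tool_pos: [0.4785, -0.2945, 0.017]
orientation: [-179.9, -0.1, 93.2]
force: [-0.9, -0.5, 0.1]
opening: 0.757
grasp_force: 0.0
```

```bash
python3 - <<'E'
from h import *
im=bot.grab_frame('top'); cv2.imwrite('pics/t1.png',cv2.resize(im[170:260,390:510],None,fx=6,fy=6,interpolation=cv2.INTER_CUBIC))
o=bot.get_obs(); print(o['tool_pos'],o['force'],o['opening'],o['time_s'])
E
```

```text
[ 0.47877927 -0.29478323  0.01775097] [-0.36205543 -0.72661439  0.59097163] 0.7579384977600832 3.0333
```

View pics/t1.png

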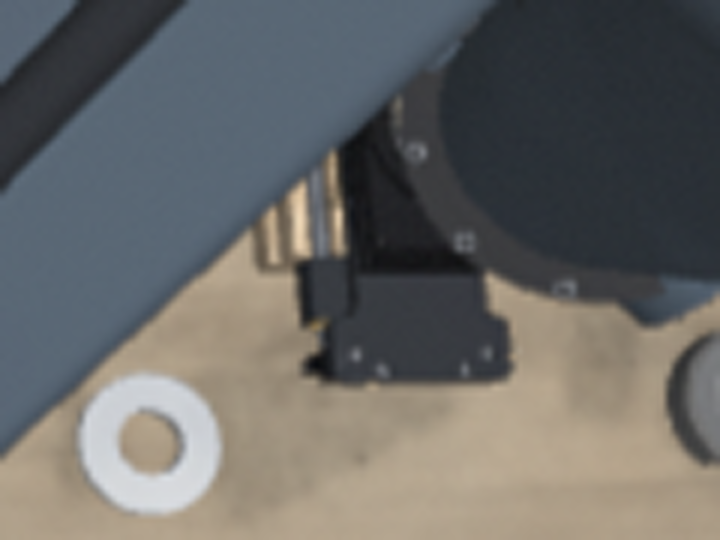

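The picture shows a finger beside the comb at (444,218) and no contact; close.

Call:
drive_tool --rows '[{"fingers": 0.04, "tx": 0, "ty": 0, "tz": 0, "ax": 0, "ay": 0, "az": 0}, {"fingers": 0.04, "tx": 0, "ty": 0, "tz": 0, "ax": 0, "ay": 0, "az": 0}, {"fingers": 0.04, "tx": 0, "ty": 0, "tz": 0, "ax": 0, "ay": 0, "az": 0}, {"fingers": 0.04, "tx": 0, "ty": 0, "tz": 0, "ax": 0, "ay": 0, "az": 0}, {"fingers": 0.04, "tx": 0, "ty": 0, "tz": 0, "ax": 0, "ay": 0, "az": 0}]' --grip_force 40

```text
time_s: 3.45
tool_pos: [0.4796, -0.2956, 0.0191]
orientation: [180.0, 0.0, 93.2]
force: [0.2, 0.7, 1.1]
opening: 0.571
grasp_force: 40.0
```

Call:
drive_tool --rows '[{"fingers": 0.04, "tx": 0, "ty": 0, "tz": 0, "ax": 0, "ay": 0, "az": 0}, {"fingers": 0.04, "tx": 0, "ty": 0, "tz": 0, "ax": 0, "ay": 0, "az": 0}, {"fingers": 0.04, "tx": 0, "ty": 0, "tz": -0.01, "ax": 0, "ay": 0, "az": 0}, {"fingers": 0.04, "tx": 0, "ty": 0, "tz": -0.025, "ax": 0, "ay": 0, "az": 0}, {"fingers": 0.04, "tx": 0, "ty": 0, "tz": -0.05, "ax": 0, "ay": 0, "az": 0}]'

```text
time_s: 3.87
tool_pos: [0.4775, -0.2939, 0.0674]
orientation: [-179.8, -0.2, 93.2]
force: [-1.0, 0.4, -1.4]
opening: 0.569
grasp_force: 40.0
```

Call:
drive_tool --rows '[{"fingers": 0.04, "tx": 0, "ty": 0, "tz": -0.02, "ax": 0, "ay": 0, "az": 0}, {"fingers": 0.04, "tx": 0, "ty": 0, "tz": -0.04, "ax": 0, "ay": 0, "az": 0}, {"fingers": 0.04, "tx": 0, "ty": 0, "tz": -0.05, "ax": 0, "ay": 0, "az": 0}, {"fingers": 0.04, "tx": 0, "ty": 0, "tz": -0.05, "ax": 0, "ay": 0, "az": 0}, {"fingers": 0.04, "tx": 0, "ty": 0, "tz": -0.05, "ax": 0, "ay": 0, "az": 0}]'

```text
time_s: 4.28
tool_pos: [0.4791, -0.2952, 0.1188]
orientation: [180.0, 0.0, 93.2]
force: [0.2, 0.5, -1.0]
opening: 0.574
grasp_force: 40.0
```

Call:
drive_tool --rows '[{"fingers": 0.04, "tx": 0.02, "ty": 0.007, "tz": 0, "ax": 0, "ay": 0, "az": 0}, {"fingers": 0.04, "tx": 0.05, "ty": 0.018, "tz": 0, "ax": 0, "ay": 0, "az": 0}, {"fingers": 0.04, "tx": 0.08, "ty": 0.029, "tz": 0, "ax": 0, "ay": 0, "az": 0}, {"fingers": 0.04, "tx": 0.11, "ty": 0.04, "tz": 0, "ax": 0, "ay": 0, "az": 0}, {"fingers": 0.04, "tx": 0.14, "ty": 0.051, "tz": 0, "ax": 0, "ay": 0, "az": 0}]'

```text
time_s: 4.7
tool_pos: [0.5213, -0.1509, 0.1168]
orientation: [-179.8, -0.1, 93.1]
force: [0.3, 0.4, -2.2]
opening: 0.572
grasp_force: 40.0
```

Call:
drive_tool --rows '[{"fingers": 0.04, "tx": 0.03, "ty": 0.011, "tz": 0, "ax": 0, "ay": 0, "az": 0}, {"fingers": 0.04, "tx": 0.06, "ty": 0.022, "tz": 0, "ax": 0, "ay": 0, "az": 0}, {"fingers": 0.04, "tx": 0.085, "ty": 0.031, "tz": 0, "ax": 0, "ay": 0, "az": -0.4}, {"fingers": 0.04, "tx": 0.103, "ty": 0.0375, "tz": 0, "ax": 0, "ay": 0, "az": -0.8}, {"fingers": 0.04, "tx": 0.103, "ty": 0.0375, "tz": 0, "ax": 0, "ay": 0, "az": -0.8}]'

```text
time_s: 5.12
tool_pos: [0.5534, -0.0438, 0.1168]
orientation: [-179.8, -0.1, 94.2]
force: [-0.6, -0.8, -1.5]
opening: 0.57
grasp_force: 40.0
```

Call:
drive_tool --rows '[{"fingers": 0.04, "tx": 0, "ty": 0, "tz": 0.01, "ax": 0, "ay": 0, "az": 0}, {"fingers": 0.04, "tx": 0, "ty": 0, "tz": 0.03, "ax": 0, "ay": 0, "az": 0}, {"fingers": 0.04, "tx": 0, "ty": 0, "tz": 0.045, "ax": 0, "ay": 0, "az": 0}, {"fingers": 0.04, "tx": 0, "ty": 0, "tz": 0.055, "ax": 0, "ay": 0, "az": 0}, {"fingers": 0.04, "tx": 0, "ty": 0, "tz": 0.055, "ax": 0, "ay": 0, "az": 0}]'

```text
time_s: 5.53
tool_pos: [0.5516, -0.0484, 0.0604]
orientation: [-179.6, -0.1, 93.9]
force: [0.0, -0.0, -0.6]
opening: 0.568
grasp_force: 40.0
```

```bash
python3 - <<'E'
from h import *
a=bot.grab_frame('top')[120:240,250:410]
b=bot.grab_frame('scene')[170:250,250:370]
o=np.zeros((600,800,3),np.uint8)
o[:360,:480]=cv2.resize(a,(480,360),interpolation=cv2.INTER_CUBIC)
o[360:600,:360]=cv2.resize(b,(360,240),interpolation=cv2.INTER_CUBIC)
cv2.imwrite('pics/t2.png',o)
o=bot.get_obs(); print(o['tool_pos'],o['orientation'],o['force'],o['opening'],o['time_s'])
E
```

```text
[ 0.55349087 -0.04855983  0.06269387] [-1.79900588e+02 -2.74465130e-02  9.39037096e+01] [-0.43901497  0.27471803 -1.18401178] 0.5676034802477041 5.6333
```

View pics/t2.png

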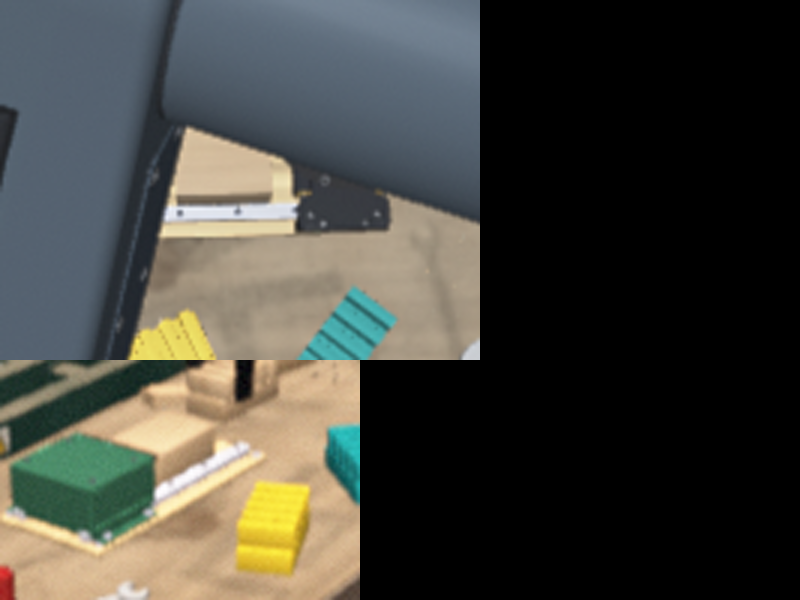

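The picture shows the comb held level behind the pine block (scene ~(325,180)), with a clear gap to its rear face. Lowering to 3 mm over the plate.

Call:
drive_tool --rows '[{"fingers": 0.04, "tx": 0, "ty": 0, "tz": 0.008, "ax": 0, "ay": 0, "az": 0}, {"fingers": 0.04, "tx": 0, "ty": 0, "tz": 0.018, "ax": 0, "ay": 0, "az": 0}, {"fingers": 0.04, "tx": 0, "ty": 0, "tz": 0.027, "ax": 0, "ay": 0, "az": 0}, {"fingers": 0.04, "tx": 0, "ty": 0, "tz": 0.033, "ax": 0, "ay": 0, "az": 0}, {"fingers": 0.04, "tx": 0, "ty": 0, "tz": 0.033, "ax": 0, "ay": 0, "az": 0}]'

```text
time_s: 6.05
tool_pos: [0.553, -0.0475, 0.029]
orientation: [-179.8, -0.1, 94.0]
force: [-0.4, -0.5, -0.1]
opening: 0.567
grasp_force: 40.0
```

Call:
drive_tool --rows '[{"fingers": 0.04, "tx": 0, "ty": 0, "tz": 0, "ax": 0, "ay": 0, "az": 0}, {"fingers": 0.04, "tx": 0, "ty": 0, "tz": 0, "ax": 0, "ay": 0, "az": 0}, {"fingers": 0.04, "tx": 0, "ty": 0, "tz": 0, "ax": 0, "ay": 0, "az": 0}, {"fingers": 0.04, "tx": 0, "ty": 0, "tz": 0, "ax": 0, "ay": 0, "az": 0}, {"fingers": 0.04, "tx": 0, "ty": 0, "tz": 0, "ax": 0, "ay": 0, "az": 0}]'

```text
time_s: 6.47
tool_pos: [0.5543, -0.0478, 0.0309]
orientation: [180.0, 0.0, 94.0]
force: [0.1, 0.2, -1.2]
opening: 0.572
grasp_force: 40.0
```

Call:
drive_tool --rows '[{"fingers": 0.04, "tx": 0.002, "ty": 0, "tz": 0, "ax": 0, "ay": 0, "az": 0}, {"fingers": 0.04, "tx": 0.004, "ty": 0, "tz": 0, "ax": 0, "ay": 0, "az": 0}, {"fingers": 0.04, "tx": 0.006, "ty": 0, "tz": 0, "ax": 0, "ay": 0, "az": 0}, {"fingers": 0.04, "tx": 0.008, "ty": 0, "tz": 0, "ax": 0, "ay": 0, "az": 0}, {"fingers": 0.04, "tx": 0.01, "ty": 0, "tz": 0, "ax": 0, "ay": 0, "az": 0}]'

```text
time_s: 6.88
tool_pos: [0.5533, -0.0375, 0.0306]
orientation: [-180.0, -0.0, 94.0]
force: [-0.5, 0.2, -0.4]
opening: 0.573
grasp_force: 40.0
```

Call:
drive_tool --rows '[{"fingers": 0.04, "tx": 0.002, "ty": 0, "tz": 0, "ax": 0, "ay": 0, "az": 0}, {"fingers": 0.04, "tx": 0.004, "ty": 0, "tz": 0, "ax": 0, "ay": 0, "az": 0}, {"fingers": 0.04, "tx": 0.006, "ty": 0, "tz": 0, "ax": 0, "ay": 0, "az": 0}, {"fingers": 0.04, "tx": 0.008, "ty": 0, "tz": 0, "ax": 0, "ay": 0, "az": 0}, {"fingers": 0.04, "tx": 0.01, "ty": 0, "tz": 0, "ax": 0, "ay": 0, "az": 0}]'

```text
time_s: 7.3
tool_pos: [0.5527, -0.0276, 0.0305]
orientation: [180.0, 0.0, 94.0]
force: [-0.6, -3.7, -0.4]
opening: 0.57
grasp_force: 40.0
```

Call:
drive_tool --rows '[{"fingers": 0.04, "tx": 0.002, "ty": 0, "tz": 0, "ax": 0, "ay": 0, "az": 0}, {"fingers": 0.04, "tx": 0.004, "ty": 0, "tz": 0, "ax": 0, "ay": 0, "az": 0}, {"fingers": 0.04, "tx": 0.006, "ty": 0, "tz": 0, "ax": 0, "ay": 0, "az": 0}, {"fingers": 0.04, "tx": 0.008, "ty": 0, "tz": 0, "ax": 0, "ay": 0, "az": 0}, {"fingers": 0.04, "tx": 0.01, "ty": 0, "tz": 0, "ax": 0, "ay": 0, "az": 0}]'

```text
time_s: 7.72
tool_pos: [0.5522, -0.0178, 0.0306]
orientation: [180.0, 0.0, 94.0]
force: [0.2, -1.6, -0.9]
opening: 0.571
grasp_force: 40.0
```

Call:
drive_tool --rows '[{"fingers": 0.04, "tx": 0.002, "ty": 0, "tz": 0, "ax": 0, "ay": 0, "az": 0}, {"fingers": 0.04, "tx": 0.004, "ty": 0, "tz": 0, "ax": 0, "ay": 0, "az": 0}, {"fingers": 0.04, "tx": 0.006, "ty": 0, "tz": 0, "ax": 0, "ay": 0, "az": 0}, {"fingers": 0.04, "tx": 0.008, "ty": 0, "tz": 0, "ax": 0, "ay": 0, "az": 0}, {"fingers": 0.04, "tx": 0.01, "ty": 0, "tz": 0, "ax": 0, "ay": 0, "az": 0}]'

```text
time_s: 8.13
tool_pos: [0.5514, -0.0077, 0.0306]
orientation: [180.0, 0.0, 94.0]
force: [0.9, -1.6, -1.1]
opening: 0.575
grasp_force: 40.0
```

Call:
drive_tool --rows '[{"fingers": 0.04, "tx": 0.002, "ty": 0, "tz": 0, "ax": 0, "ay": 0, "az": 0}, {"fingers": 0.04, "tx": 0.004, "ty": 0, "tz": 0, "ax": 0, "ay": 0, "az": 0}, {"fingers": 0.04, "tx": 0.006, "ty": 0, "tz": 0, "ax": 0, "ay": 0, "az": 0}, {"fingers": 0.04, "tx": 0.008, "ty": 0, "tz": 0, "ax": 0, "ay": 0, "az": 0}, {"fingers": 0.04, "tx": 0.01, "ty": 0, "tz": 0, "ax": 0, "ay": 0, "az": 0}]'

```text
time_s: 8.55
tool_pos: [0.5507, 0.0023, 0.0306]
orientation: [180.0, 0.0, 94.0]
force: [0.1, -2.1, -1.4]
opening: 0.568
grasp_force: 40.0
```

Call:
drive_tool --rows '[{"fingers": 0.04, "tx": 0.002, "ty": 0, "tz": 0, "ax": 0, "ay": 0, "az": 0}, {"fingers": 0.04, "tx": 0.004, "ty": 0, "tz": 0, "ax": 0, "ay": 0, "az": 0}, {"fingers": 0.04, "tx": 0.006, "ty": 0, "tz": 0, "ax": 0, "ay": 0, "az": 0}, {"fingers": 0.04, "tx": 0.008, "ty": 0, "tz": 0, "ax": 0, "ay": 0, "az": 0}, {"fingers": 0.04, "tx": 0.01, "ty": 0, "tz": 0, "ax": 0, "ay": 0, "az": 0}]'

```text
time_s: 8.97
tool_pos: [0.5499, 0.0123, 0.0306]
orientation: [-180.0, 0.0, 94.0]
force: [0.2, -2.1, -0.7]
opening: 0.568
grasp_force: 40.0
```

Call:
drive_tool --rows '[{"fingers": 0.04, "tx": 0.001, "ty": 0, "tz": 0, "ax": 0, "ay": 0, "az": 0}, {"fingers": 0.04, "tx": 0.002, "ty": 0, "tz": 0, "ax": 0, "ay": 0, "az": 0}, {"fingers": 0.04, "tx": 0.003, "ty": 0, "tz": 0, "ax": 0, "ay": 0, "az": 0}, {"fingers": 0.04, "tx": 0.004, "ty": 0, "tz": 0, "ax": 0, "ay": 0, "az": 0}, {"fingers": 0.04, "tx": 0.005, "ty": 0, "tz": 0, "ax": 0, "ay": 0, "az": 0}]'

```text
time_s: 9.38
tool_pos: [0.5496, 0.0171, 0.0306]
orientation: [180.0, 0.0, 94.0]
force: [0.8, -2.4, -0.6]
opening: 0.568
grasp_force: 40.0
```

Call:
drive_tool --rows '[{"fingers": 0.04, "tx": 0.001, "ty": 0, "tz": 0, "ax": 0, "ay": 0, "az": 0}, {"fingers": 0.04, "tx": 0.002, "ty": 0, "tz": 0, "ax": 0, "ay": 0, "az": 0}, {"fingers": 0.04, "tx": 0.003, "ty": 0, "tz": 0, "ax": 0, "ay": 0, "az": 0}, {"fingers": 0.04, "tx": 0.004, "ty": 0, "tz": 0, "ax": 0, "ay": 0, "az": 0}, {"fingers": 0.04, "tx": 0.005, "ty": 0, "tz": 0, "ax": 0, "ay": 0, "az": 0}]'

```text
time_s: 9.8
tool_pos: [0.5493, 0.0221, 0.0306]
orientation: [180.0, 0.0, 94.0]
force: [-0.2, -2.5, -0.8]
opening: 0.572
grasp_force: 40.0
```

Call:
drive_tool --rows '[{"fingers": 0.04, "tx": 0.001, "ty": 0, "tz": 0, "ax": 0, "ay": 0, "az": 0}, {"fingers": 0.04, "tx": 0.002, "ty": 0, "tz": 0, "ax": 0, "ay": 0, "az": 0}, {"fingers": 0.04, "tx": 0.003, "ty": 0, "tz": 0, "ax": 0, "ay": 0, "az": 0}, {"fingers": 0.04, "tx": 0.004, "ty": 0, "tz": 0, "ax": 0, "ay": 0, "az": 0}, {"fingers": 0.04, "tx": 0.005, "ty": 0, "tz": 0, "ax": 0, "ay": 0, "az": 0}]'

```text
time_s: 10.22
tool_pos: [0.5489, 0.0271, 0.0306]
orientation: [180.0, 0.0, 94.0]
force: [-0.3, -1.9, 0.8]
opening: 0.571
grasp_force: 40.0
```

Call:
drive_tool --rows '[{"fingers": 0.04, "tx": 0.001, "ty": 0, "tz": 0, "ax": 0, "ay": 0, "az": 0}, {"fingers": 0.04, "tx": 0.002, "ty": 0, "tz": 0, "ax": 0, "ay": 0, "az": 0}, {"fingers": 0.04, "tx": 0.003, "ty": 0, "tz": 0, "ax": 0, "ay": 0, "az": 0}, {"fingers": 0.04, "tx": 0.004, "ty": 0, "tz": 0, "ax": 0, "ay": 0, "az": 0}, {"fingers": 0.04, "tx": 0.005, "ty": 0, "tz": 0, "ax": 0, "ay": 0, "az": 0}]'

```text
time_s: 10.63
tool_pos: [0.5486, 0.0321, 0.0306]
orientation: [180.0, 0.0, 94.0]
force: [-0.1, -2.7, -0.6]
opening: 0.571
grasp_force: 40.0
```

Call:
drive_tool --rows '[{"fingers": 0.04, "tx": 0.001, "ty": 0, "tz": 0, "ax": 0, "ay": 0, "az": 0}, {"fingers": 0.04, "tx": 0.002, "ty": 0, "tz": 0, "ax": 0, "ay": 0, "az": 0}, {"fingers": 0.04, "tx": 0.003, "ty": 0, "tz": 0, "ax": 0, "ay": 0, "az": 0}, {"fingers": 0.04, "tx": 0.004, "ty": 0, "tz": 0, "ax": 0, "ay": 0, "az": 0}]'

```text
time_s: 10.97
tool_pos: [0.5482, 0.0361, 0.0306]
orientation: [-180.0, 0.0, 94.0]
force: [0.0, -2.9, -0.5]
opening: 0.572
grasp_force: 40.0
```

Call:
drive_tool --rows '[{"fingers": 0.04, "tx": 0.001, "ty": 0, "tz": 0, "ax": 0, "ay": 0, "az": 0}, {"fingers": 0.04, "tx": 0.002, "ty": 0, "tz": 0, "ax": 0, "ay": 0, "az": 0}, {"fingers": 0.04, "tx": 0.003, "ty": 0, "tz": 0, "ax": 0, "ay": 0, "az": 0}, {"fingers": 0.04, "tx": 0.004, "ty": 0, "tz": 0, "ax": 0, "ay": 0, "az": 0}]'

```text
time_s: 11.3
tool_pos: [0.548, 0.0401, 0.0306]
orientation: [180.0, 0.0, 94.0]
force: [0.5, -3.1, 0.8]
opening: 0.573
grasp_force: 40.0
```

Call:
drive_tool --rows '[{"fingers": 0.04, "tx": 0.001, "ty": 0, "tz": 0, "ax": 0, "ay": 0, "az": 0}, {"fingers": 0.04, "tx": 0.002, "ty": 0, "tz": 0, "ax": 0, "ay": 0, "az": 0}, {"fingers": 0.04, "tx": 0.003, "ty": 0, "tz": 0, "ax": 0, "ay": 0, "az": 0}, {"fingers": 0.04, "tx": 0.004, "ty": 0, "tz": 0, "ax": 0, "ay": 0, "az": 0}]'

```text
time_s: 11.63
tool_pos: [0.5477, 0.0441, 0.0306]
orientation: [180.0, 0.0, 94.0]
force: [0.6, -2.6, 0.6]
opening: 0.573
grasp_force: 40.0
```

Call:
drive_tool --rows '[{"fingers": 0.04, "tx": 0.001, "ty": 0, "tz": 0, "ax": 0, "ay": 0, "az": 0}, {"fingers": 0.04, "tx": 0.002, "ty": 0, "tz": 0, "ax": 0, "ay": 0, "az": 0}, {"fingers": 0.04, "tx": 0.003, "ty": 0, "tz": 0, "ax": 0, "ay": 0, "az": 0}, {"fingers": 0.04, "tx": 0.004, "ty": 0, "tz": 0, "ax": 0, "ay": 0, "az": 0}]'

```text
time_s: 11.97
tool_pos: [0.5477, 0.0474, 0.0306]
orientation: [180.0, 0.1, 94.0]
force: [0.1, -6.8, 0.4]
opening: 0.571
grasp_force: 40.0
```

Call:
drive_tool --rows '[{"fingers": 0.04, "tx": 0.0, "ty": 0, "tz": 0, "ax": 0, "ay": 0, "az": 0}, {"fingers": 0.04, "tx": 0.0, "ty": 0, "tz": 0, "ax": 0, "ay": 0, "az": 0}]'

```text
time_s: 12.13
tool_pos: [0.5477, 0.0475, 0.0306]
orientation: [180.0, 0.1, 94.0]
force: [0.3, -3.8, 1.0]
opening: 0.571
grasp_force: 40.0
```

Call:
drive_tool --rows '[{"fingers": 0.04, "tx": 0.0005, "ty": 0, "tz": 0, "ax": 0, "ay": 0, "az": 0}, {"fingers": 0.04, "tx": 0.001, "ty": 0, "tz": 0, "ax": 0, "ay": 0, "az": 0}, {"fingers": 0.04, "tx": 0.0015, "ty": 0, "tz": 0, "ax": 0, "ay": 0, "az": 0}, {"fingers": 0.04, "tx": 0.002, "ty": 0, "tz": 0, "ax": 0, "ay": 0, "az": 0}]'

```text
time_s: 12.47
tool_pos: [0.5478, 0.0487, 0.0307]
orientation: [180.0, 0.1, 94.1]
force: [0.3, -9.0, -0.1]
opening: 0.57
grasp_force: 40.0
```

Call:
drive_tool --rows '[{"fingers": 0.04, "tx": 0.0, "ty": 0, "tz": 0, "ax": 0, "ay": 0, "az": 0}, {"fingers": 0.04, "tx": 0.0, "ty": 0, "tz": 0, "ax": 0, "ay": 0, "az": 0}]'

```text
time_s: 12.63
tool_pos: [0.5479, 0.0487, 0.0307]
orientation: [180.0, 0.1, 94.1]
force: [0.8, -7.4, 0.7]
opening: 0.572
grasp_force: 40.0
```

Call:
drive_tool --rows '[{"fingers": 0.04, "tx": 0.0, "ty": 0, "tz": 0, "ax": 0, "ay": 0, "az": 0}]'

```text
time_s: 12.72
tool_pos: [0.5478, 0.0487, 0.0306]
orientation: [180.0, 0.1, 94.1]
force: [0.2, -7.3, 0.7]
opening: 0.567
grasp_force: 40.0
```

```bash
python3 - <<'E'
from h import *
im=bot.grab_frame('scene')
cv2.imwrite('pics/s3.png',cv2.resize(im[160:250,240:370],None,fx=6,fy=6,interpolation=cv2.INTER_CUBIC))
o=bot.get_obs(); print(o['tool_pos'],o['orientation'],o['force'],o['torque'],o['time_s'])
E
```

```text
[0.54785492 0.04871626 0.03065216] [1.79955429e+02 1.18895611e-01 9.40705947e+01] [ 0.10961037 -7.64987395 -0.13345329] [-1.45800658 -0.03232621  0.10180267] 12.7667
```

View pics/s3.png

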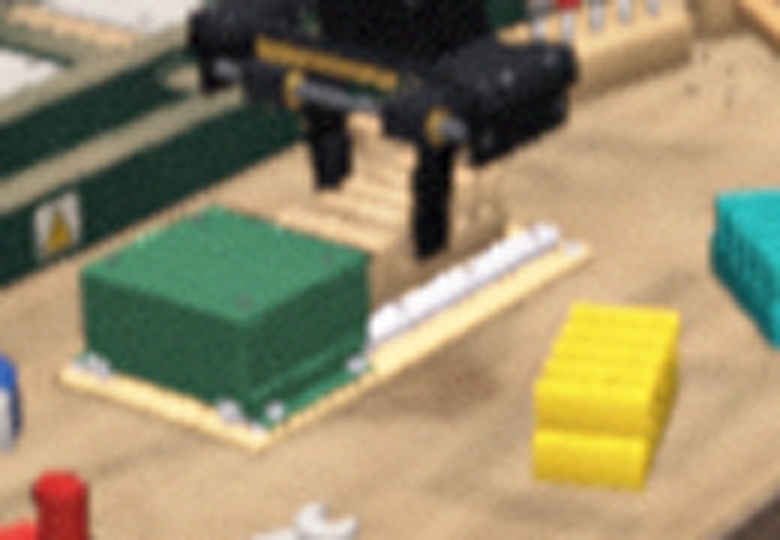

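The picture shows the pine block under the hood with the comb behind it and the fingers clear of the block and rails. Pressing slightly more and watching the settled force.

Call:
drive_tool --rows '[{"fingers": 0.04, "tx": 0.0003, "ty": 0, "tz": 0, "ax": 0, "ay": 0, "az": 0}, {"fingers": 0.04, "tx": 0.0006, "ty": 0, "tz": 0, "ax": 0, "ay": 0, "az": 0}, {"fingers": 0.04, "tx": 0.0006, "ty": 0, "tz": 0, "ax": 0, "ay": 0, "az": 0}]'

```text
time_s: 13.02
tool_pos: [0.5479, 0.0491, 0.0307]
orientation: [180.0, 0.1, 94.1]
force: [0.3, -9.7, 0.0]
opening: 0.567
grasp_force: 40.0
```

Call:
drive_tool --rows '[{"fingers": 0.04, "tx": 0.0, "ty": 0, "tz": 0, "ax": 0, "ay": 0, "az": 0}, {"fingers": 0.04, "tx": 0.0, "ty": 0, "tz": 0, "ax": 0, "ay": 0, "az": 0}, {"fingers": 0.04, "tx": 0.0, "ty": 0, "tz": 0, "ax": 0, "ay": 0, "az": 0}]'

```text
time_s: 13.27
tool_pos: [0.5479, 0.049, 0.0307]
orientation: [180.0, 0.1, 94.1]
force: [0.9, -8.6, 0.3]
opening: 0.571
grasp_force: 40.0
```

Call:
drive_tool --rows '[{"fingers": 0.04, "tx": 0.0, "ty": 0, "tz": 0, "ax": 0, "ay": 0, "az": 0}, {"fingers": 0.04, "tx": 0.0, "ty": 0, "tz": 0, "ax": 0, "ay": 0, "az": 0}, {"fingers": 0.04, "tx": 0.0, "ty": 0, "tz": 0, "ax": 0, "ay": 0, "az": 0}, {"fingers": 0.04, "tx": 0.0, "ty": 0, "tz": 0, "ax": 0, "ay": 0, "az": 0}]'

```text
time_s: 13.6
tool_pos: [0.5478, 0.0491, 0.0307]
orientation: [180.0, 0.1, 94.1]
force: [0.6, -8.3, 0.2]
opening: 0.573
grasp_force: 40.0
```

Call:
drive_tool --rows '[{"fingers": 0.04, "tx": -0.001, "ty": 0, "tz": 0, "ax": 0, "ay": 0, "az": 0}, {"fingers": 0.04, "tx": -0.002, "ty": 0, "tz": 0, "ax": 0, "ay": 0, "az": 0}, {"fingers": 0.04, "tx": -0.002, "ty": 0, "tz": 0, "ax": 0, "ay": 0, "az": 0}, {"fingers": 0.04, "tx": -0.002, "ty": 0, "tz": 0, "ax": 0, "ay": 0, "az": 0}]'

```text
time_s: 13.93
tool_pos: [0.5477, 0.0486, 0.0306]
orientation: [180.0, 0.0, 94.0]
force: [0.8, -4.1, -0.9]
opening: 0.571
grasp_force: 40.0
```

Call:
drive_tool --rows '[{"fingers": 0.04, "tx": -0.001, "ty": 0, "tz": 0, "ax": 0, "ay": 0, "az": 0}, {"fingers": 0.04, "tx": -0.002, "ty": 0, "tz": 0, "ax": 0, "ay": 0, "az": 0}, {"fingers": 0.04, "tx": -0.002, "ty": 0, "tz": 0, "ax": 0, "ay": 0, "az": 0}, {"fingers": 0.04, "tx": -0.002, "ty": 0, "tz": 0, "ax": 0, "ay": 0, "az": 0}]'

```text
time_s: 14.27
tool_pos: [0.5467, 0.0471, 0.0303]
orientation: [-179.9, -0.0, 94.0]
force: [1.0, -0.0, -1.9]
opening: 0.572
grasp_force: 40.0
```

Call:
drive_tool --rows '[{"fingers": 0.04, "tx": -0.001, "ty": 0, "tz": 0, "ax": 0, "ay": 0, "az": 0}, {"fingers": 0.04, "tx": -0.002, "ty": 0, "tz": 0, "ax": 0, "ay": 0, "az": 0}, {"fingers": 0.04, "tx": -0.002, "ty": 0, "tz": 0, "ax": 0, "ay": 0, "az": 0}, {"fingers": 0.04, "tx": -0.002, "ty": 0, "tz": 0, "ax": 0, "ay": 0, "az": 0}]'

```text
time_s: 14.6
tool_pos: [0.5476, 0.0446, 0.0305]
orientation: [-180.0, -0.0, 94.0]
force: [-0.3, 0.6, -1.2]
opening: 0.573
grasp_force: 40.0
```

Call:
drive_tool --rows '[{"fingers": 0.04, "tx": 0.0005, "ty": 0, "tz": 0, "ax": 0, "ay": 0, "az": 0}, {"fingers": 0.04, "tx": 0.001, "ty": 0, "tz": 0, "ax": 0, "ay": 0, "az": 0}, {"fingers": 0.04, "tx": 0.001, "ty": 0, "tz": 0, "ax": 0, "ay": 0, "az": 0}, {"fingers": 0.04, "tx": 0.001, "ty": 0, "tz": 0, "ax": 0, "ay": 0, "az": 0}]'

```text
time_s: 14.93
tool_pos: [0.5476, 0.0457, 0.0306]
orientation: [-180.0, -0.0, 94.0]
force: [0.6, -0.3, -1.4]
opening: 0.573
grasp_force: 40.0
```

Call:
drive_tool --rows '[{"fingers": 0.04, "tx": 0.0005, "ty": 0, "tz": 0, "ax": 0, "ay": 0, "az": 0}, {"fingers": 0.04, "tx": 0.001, "ty": 0, "tz": 0, "ax": 0, "ay": 0, "az": 0}, {"fingers": 0.04, "tx": 0.001, "ty": 0, "tz": 0, "ax": 0, "ay": 0, "az": 0}, {"fingers": 0.04, "tx": 0.001, "ty": 0, "tz": 0, "ax": 0, "ay": 0, "az": 0}]'

```text
time_s: 15.27
tool_pos: [0.5475, 0.0466, 0.0306]
orientation: [180.0, 0.0, 94.0]
force: [0.2, -0.6, -1.7]
opening: 0.57
grasp_force: 40.0
```

Call:
drive_tool --rows '[{"fingers": 0.04, "tx": 0.0005, "ty": 0, "tz": 0, "ax": 0, "ay": 0, "az": 0}, {"fingers": 0.04, "tx": 0.001, "ty": 0, "tz": 0, "ax": 0, "ay": 0, "az": 0}, {"fingers": 0.04, "tx": 0.001, "ty": 0, "tz": 0, "ax": 0, "ay": 0, "az": 0}, {"fingers": 0.04, "tx": 0.001, "ty": 0, "tz": 0, "ax": 0, "ay": 0, "az": 0}]'

```text
time_s: 15.6
tool_pos: [0.5476, 0.0471, 0.0306]
orientation: [180.0, 0.0, 94.0]
force: [-0.5, -4.1, -0.8]
opening: 0.569
grasp_force: 40.0
```

Call:
drive_tool --rows '[{"fingers": 0.04, "tx": 0.0005, "ty": 0, "tz": 0, "ax": 0, "ay": 0, "az": 0}, {"fingers": 0.04, "tx": 0.001, "ty": 0, "tz": 0, "ax": 0, "ay": 0, "az": 0}, {"fingers": 0.04, "tx": 0.001, "ty": 0, "tz": 0, "ax": 0, "ay": 0, "az": 0}, {"fingers": 0.04, "tx": 0.001, "ty": 0, "tz": 0, "ax": 0, "ay": 0, "az": 0}]'

```text
time_s: 15.93
tool_pos: [0.5475, 0.0477, 0.0306]
orientation: [180.0, 0.1, 94.0]
force: [-0.5, -5.6, 0.2]
opening: 0.569
grasp_force: 40.0
```

Re-reading the note: the stop takes 2 N per mm, so this stiff response is the sprung stop. I held the push at about 8.4 N (slide about 2.3 N plus 6 N) for roughly 0.6 s, and the block then sprang back about 2 mm as expected. Backing off.

Call:
drive_tool --rows '[{"fingers": 0.04, "tx": -0.001, "ty": 0, "tz": 0, "ax": 0, "ay": 0, "az": 0}, {"fingers": 0.04, "tx": -0.002, "ty": 0, "tz": 0, "ax": 0, "ay": 0, "az": 0}, {"fingers": 0.04, "tx": -0.004, "ty": 0, "tz": 0, "ax": 0, "ay": 0, "az": 0}, {"fingers": 0.04, "tx": -0.007, "ty": 0, "tz": 0, "ax": 0, "ay": 0, "az": 0}, {"fingers": 0.04, "tx": -0.01, "ty": 0, "tz": 0, "ax": 0, "ay": 0, "az": 0}]'

```text
time_s: 16.35
tool_pos: [0.548, 0.0387, 0.0305]
orientation: [-180.0, -0.0, 94.0]
force: [-0.7, -0.4, -1.3]
opening: 0.572
grasp_force: 40.0
```

Call:
drive_tool --rows '[{"fingers": 0.04, "tx": -0.02, "ty": 0, "tz": -0.005, "ax": 0, "ay": 0, "az": 0}, {"fingers": 0.04, "tx": -0.05, "ty": 0, "tz": -0.02, "ax": 0, "ay": 0, "az": 0}, {"fingers": 0.04, "tx": -0.08, "ty": 0, "tz": -0.035, "ax": 0, "ay": 0, "az": 0}, {"fingers": 0.04, "tx": -0.115, "ty": 0, "tz": -0.04, "ax": 0, "ay": 0, "az": 0}, {"fingers": 0.04, "tx": -0.15, "ty": 0, "tz": -0.04, "ax": 0, "ay": 0, "az": 0}]'

```text
time_s: 16.77
tool_pos: [0.5595, -0.1125, 0.0722]
orientation: [179.8, 0.1, 94.0]
force: [0.4, 0.3, -1.1]
opening: 0.57
grasp_force: 40.0
```

Call:
drive_tool --rows '[{"fingers": 0.04, "tx": -0.015, "ty": -0.021, "tz": 0, "ax": 0, "ay": 0, "az": 0}, {"fingers": 0.04, "tx": -0.03, "ty": -0.042, "tz": 0, "ax": 0, "ay": 0, "az": 0}, {"fingers": 0.04, "tx": -0.044, "ty": -0.063, "tz": 0, "ax": 0, "ay": 0, "az": 0}, {"fingers": 0.04, "tx": -0.044, "ty": -0.063, "tz": 0.01, "ax": 0, "ay": 0, "az": 0}, {"fingers": 0.04, "tx": -0.044, "ty": -0.063, "tz": 0.02, "ax": 0, "ay": 0, "az": 0}]'

```text
time_s: 17.18
tool_pos: [0.4984, -0.1603, 0.0506]
orientation: [179.9, 0.0, 93.8]
force: [0.5, 0.7, -0.5]
opening: 0.566
grasp_force: 40.0
```

Call:
drive_tool --rows '[{"fingers": 0.04, "tx": 0, "ty": 0, "tz": 0.01, "ax": 0, "ay": 0, "az": 0}, {"fingers": 0.04, "tx": 0, "ty": 0, "tz": 0.02, "ax": 0, "ay": 0, "az": 0}, {"fingers": 0.04, "tx": 0, "ty": 0, "tz": 0.027, "ax": 0, "ay": 0, "az": 0}, {"fingers": 0.04, "tx": 0, "ty": 0, "tz": 0.027, "ax": 0, "ay": 0, "az": 0}, {"fingers": 0.04, "tx": 0, "ty": 0, "tz": 0.027, "ax": 0, "ay": 0, "az": 0}]'

```text
time_s: 17.6
tool_pos: [0.4987, -0.1585, 0.0227]
orientation: [-179.9, -0.0, 94.0]
force: [-0.7, -0.2, -1.0]
opening: 0.574
grasp_force: 40.0
```

Call:
drive_tool --rows '[{"fingers": 0.04, "tx": 0, "ty": 0, "tz": 0.001, "ax": 0, "ay": 0, "az": 0}, {"fingers": 0.04, "tx": 0, "ty": 0, "tz": 0.002, "ax": 0, "ay": 0, "az": 0}, {"fingers": 0.04, "tx": 0, "ty": 0, "tz": 0.003, "ax": 0, "ay": 0, "az": 0}, {"fingers": 0.04, "tx": 0, "ty": 0, "tz": 0.004, "ax": 0, "ay": 0, "az": 0}, {"fingers": 0.04, "tx": 0, "ty": 0, "tz": 0.004, "ax": 0, "ay": 0, "az": 0}]'

```text
time_s: 18.02
tool_pos: [0.4988, -0.1593, 0.0197]
orientation: [180.0, 0.0, 94.0]
force: [0.4, -0.2, -0.0]
opening: 0.571
grasp_force: 40.0
```

Call:
drive_tool --rows '[{"fingers": 0.04, "tx": 0, "ty": 0, "tz": 0.0003, "ax": 0, "ay": 0, "az": 0}, {"fingers": 0.04, "tx": 0, "ty": 0, "tz": 0.0006, "ax": 0, "ay": 0, "az": 0}, {"fingers": 0.04, "tx": 0, "ty": 0, "tz": 0.0006, "ax": 0, "ay": 0, "az": 0}, {"fingers": 0.04, "tx": 0, "ty": 0, "tz": 0.0006, "ax": 0, "ay": 0, "az": 0}]'

```text
time_s: 18.35
tool_pos: [0.4988, -0.1593, 0.0191]
orientation: [180.0, 0.0, 94.0]
force: [-0.4, 0.6, -0.1]
opening: 0.572
grasp_force: 40.0
```

Call:
drive_tool --rows '[{"fingers": 0.053, "tx": 0, "ty": 0, "tz": 0, "ax": 0, "ay": 0, "az": 0}, {"fingers": 0.066, "tx": 0, "ty": 0, "tz": 0, "ax": 0, "ay": 0, "az": 0}, {"fingers": 0.07, "tx": 0, "ty": 0, "tz": 0, "ax": 0, "ay": 0, "az": 0}, {"fingers": 0.07, "tx": 0, "ty": 0, "tz": 0, "ax": 0, "ay": 0, "az": 0}, {"fingers": 0.07, "tx": 0, "ty": 0, "tz": 0, "ax": 0, "ay": 0, "az": 0}]'

```text
time_s: 18.77
tool_pos: [0.4987, -0.1593, 0.019]
orientation: [180.0, 0.0, 94.0]
force: [0.6, 0.4, 0.3]
opening: 0.775
grasp_force: 0.0
```

Call:
drive_tool --rows '[{"fingers": 0.07, "tx": 0, "ty": 0, "tz": -0.005, "ax": 0, "ay": 0, "az": 0}, {"fingers": 0.07, "tx": 0, "ty": 0, "tz": -0.02, "ax": 0, "ay": 0, "az": 0}, {"fingers": 0.07, "tx": 0, "ty": 0, "tz": -0.045, "ax": 0, "ay": 0, "az": 0}, {"fingers": 0.07, "tx": 0, "ty": 0, "tz": -0.075, "ax": 0, "ay": 0, "az": 0}, {"fingers": 0.07, "tx": 0, "ty": 0, "tz": -0.11, "ax": 0, "ay": 0, "az": 0}]'

```text
time_s: 19.18
tool_pos: [0.4975, -0.1587, 0.1293]
orientation: [-179.8, -0.1, 94.0]
force: [-0.3, -0.9, -0.4]
opening: 0.804
grasp_force: 0.0
```

Call:
drive_tool --rows '[{"fingers": 0.07, "tx": -0.03, "ty": 0, "tz": -0.02, "ax": 0, "ay": 0, "az": 0}, {"fingers": 0.07, "tx": -0.065, "ty": 0, "tz": -0.04, "ax": 0, "ay": 0, "az": 0}, {"fingers": 0.07, "tx": -0.1, "ty": 0, "tz": -0.05, "ax": 0, "ay": 0, "az": 0}, {"fingers": 0.07, "tx": -0.135, "ty": 0, "tz": -0.05, "ax": 0, "ay": 0, "az": 0}, {"fingers": 0.07, "tx": -0.17, "ty": 0, "tz": -0.05, "ax": 0, "ay": 0, "az": 0}]'

```text
time_s: 19.6
tool_pos: [0.5108, -0.3306, 0.1809]
orientation: [179.9, 0.1, 94.0]
force: [0.1, 1.0, -0.9]
opening: 0.806
grasp_force: 0.0
```

Call:
drive_tool --rows '[{"fingers": 0.07, "tx": -0.03, "ty": 0, "tz": 0, "ax": 0, "ay": 0, "az": 0}, {"fingers": 0.07, "tx": -0.065, "ty": 0, "tz": 0, "ax": 0, "ay": 0, "az": 0}, {"fingers": 0.07, "tx": -0.08, "ty": 0, "tz": 0, "ax": 0, "ay": 0, "az": 0}, {"fingers": 0.07, "tx": -0.08, "ty": 0, "tz": 0, "ax": 0, "ay": 0, "az": 0}, {"fingers": 0.07, "tx": -0.08, "ty": 0, "tz": 0, "ax": 0, "ay": 0, "az": 0}]'

```text
time_s: 20.02
tool_pos: [0.5154, -0.4089, 0.1787]
orientation: [-180.0, -0.1, 93.9]
force: [-1.1, 0.0, -0.0]
opening: 0.801
grasp_force: 0.0
```

```bash
python3 - <<'E'
from h import *
im=bot.grab_frame('top'); cv2.imwrite('pics/t4.png',im)
s=bot.grab_frame('scene'); cv2.imwrite('pics/s4.png',cv2.resize(s[140:260,220:420],None,fx=4,fy=4,interpolation=cv2.INTER_CUBIC))
print(bot.get_obs()['time_s'])
E
```

```text
20.1167
```

View pics/s4.png

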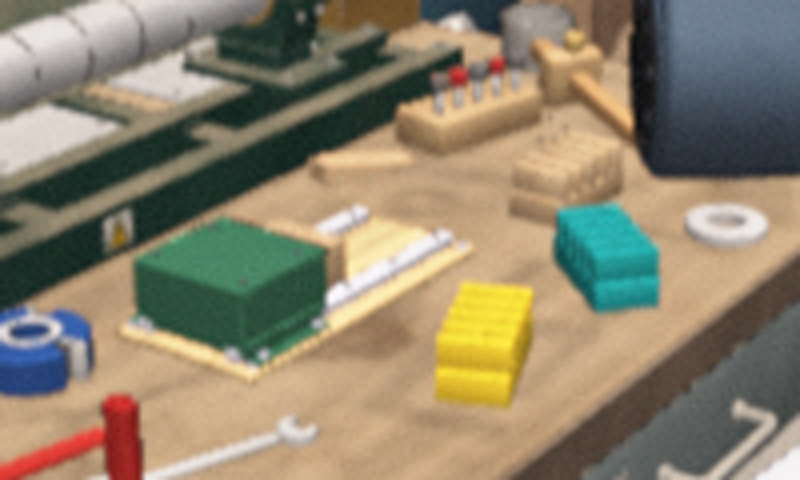

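View pics/t4.png

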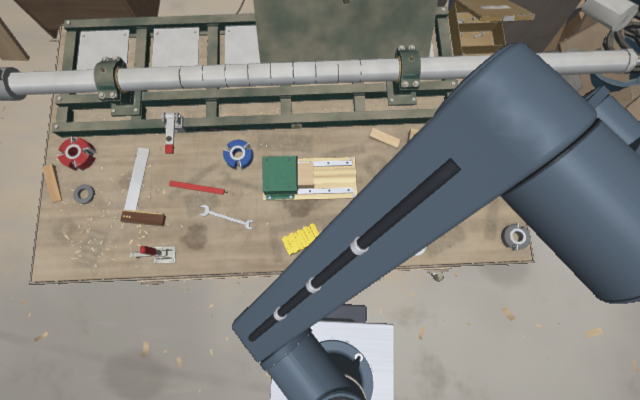

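The scene view shows the tapping block upright on the bench at about (362,183), clear of the jig, with the gripper away. The pine block sits under the hood with its rear out at (300,200). The top view confirms this, with the block's rear at column ~312 and the spanner and pencil in their places. Handing in.

```bash
python3 -c "
from workcell import bot; print(bot.sign_off())"
```

```text
the job is handed in; nothing more can be done
None
```

I handed the job in at about 20 s of the 64 s allowed, but `sign_off()` gave no verdict: I pushed the pine block onto the hidden stop, held about 6 N above the sliding push for roughly 0.6 s (peak wrist reading 9.7 N), backed off, and stood the tapping block upright about 30 cm away.

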